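# Lever open the vial-waste chest

### The job

Someone has left the amber jar standing on the steel flap of the yellow waste chest: push it along, upright and without lifting it, until it stands wholly on the green deck behind the flap's hinge. Then press the lever's red paddle all the way down to its stop, so that the lever, still resting in its cradle, raises the heavy flap (do not lift the flap by hand), and finish while still holding the paddle down with the flap open. Leave everything else where it stands.

Things in the scene. Friction and masses are not known exactly. Their poses are not given: they have to be found in the camera images.
- chest: Yellow waste chest and lever stand, fixed to the bench, 130 mm high. Origin on the bench, z up. Along its y: red paddle (-219 mm), grey cradle (-57 mm, 155 mm high, slots open on top), steel flap (35 to 185 mm, x -78 to 78 mm, top at z 128 mm), hinge line (187 mm), fixed green deck (189 to 335 mm, same width, top at z 126.5 mm; a rail 10 mm high on its three outer sides)
- flap: Heavy steel lid plate, 150 x 156 x 12 mm, 2 to 3.3 kg. Origin on its hinge edge, at the top face; y points to the deck, z up when shut (level). It opens by tilting about x, free edge up: about 0.36 rad with the lever fully down; falls shut when the lever is let go. A 26 mm wide tongue on the free edge lies over the lever's forked end
- lever: Loose aluminium lever resting by its axle (the origin) in the cradle. y points to the short forked end (80 mm, under the flap's tongue). The long arm (180 mm, red paddle) rises toward -y at 22 deg, held up by the flap's weight. A black bumper under it is the stop, at 24 deg below level, the paddle's middle then 140 mm lower. 3 to 7 N on the paddle moves it
- paddle (a point): Middle of the top face of the lever's red paddle, 60 x 60 mm; at rest about 220 mm above the bench, sloping 22 degrees down toward the chest; 80 mm above the bench at the stop. On the way down it swings out by some 10 mm away from the chest, and back in by up to 15 mm
- axle (a point): Middle of the lever's axle (12 mm thick)
- saddle (a point): Fixed point of the chest where the middle of the axle lies when seated in the cradle, 139 mm above the bench
- jar_mid (a point): Centre (half-way up) of the loose amber glass jar with a white lid: 68 mm diameter, 70 mm tall, 0.2 to 0.4 kg. It starts standing upright on the flap
- deck (a point): Point on the top face of the green deck, in the middle of its width, 70 mm beyond the flap's hinge edge; 126.5 mm above the bench
- vial_blue: Bystander, loose: small glass vial with blue cap, 26 mm diameter, 55 mm tall; origin at the centre of its underside on the bench
- vial_green: Bystander, loose: small glass vial with green cap, 26 mm diameter, 55 mm tall; origin at the centre of its underside on the bench
- vial_yellow: Bystander, loose: amber vial with yellow cap, 32 mm diameter, 65 mm tall; origin at the centre of its underside on the bench
- reagent: Bystander, loose: amber reagent bottle, 84 mm diameter, 160 mm tall; origin at the centre of its underside on the bench
- beaker: Bystander, loose: glass beaker, 70 mm diameter, 80 mm tall; origin at the centre of its underside on the bench
- wash: Bystander, loose: white wash bottle with red cap, 64 mm diameter, 150 mm tall; origin at the centre of its underside on the bench
There are look-alikes about, which are no part of the job. Leave any blue or pink look-alike of the part that bears jar_mid alone.

How it is judged:
By the outcome, as a careful person would: the job done as asked, in the order asked, and still so for the second after the job is handed in, while the arm keeps its last pose, push and grip.
It also fails if it takes over 48 s, if anything falls off the work surface, if the arm or the gripper's body presses on something with over 40 N, if the wrist force passes 120 N, or if a joint passes its speed limit or range.

### The arm

A 6-joint arm with a two-finger parallel gripper is mounted at the origin on the work surface. World frame = base frame: x ahead of the robot, y to its left, z up, the work surface at z = 0. Lengths are in m, angles in rad, forces in N, time in s.
With the tool pointing down it reaches from about 0.25 to 0.85 m from the base axis. Payload 12.5 kg.
Tool frame: the origin (TCP) lies midway between the tips of the shut fingers; the grasp point (between the pads) lies behind it (manip.tcp_to_grasp is the z of the grasp point in the tool frame, in m); z points along the fingers, y is the direction in which the jaws open and shut (so a half turn about z gives the same grasp; the last joint's range is limited). The gripper opens to 93 mm and grips with 3 to 60 N. Pads are 15 mm wide; open, the fingers measure 128 mm over their backs; the gripper's body (75 mm by 188 mm) begins 65 mm behind the grasp point.
Start: joints at [1.226, 0.351, 1.652, -0, 1.139, -0.085], TCP at [0.141, 0.532, 0.219] pointing down, gripper open.
Joint ranges: [-2.75, 2.75], [-0.79, 2.1], [0.01, 2.65], [-1.57, 4.71], [0.07, 3.14], [-2.87, 2.87]. Speed limits (rad/s): [2.22, 2.22, 2.79, 3.14, 3.14, 3.14].

### API

Orientations are given as [roll, pitch, yaw] about the fixed x, y, z axes, in that order (R = Rz(yaw) Ry(pitch) Rx(roll)).
In Python, from plant import manip, snapshot, camera_params, ticket gives the robot as it stands.
- The arm moves only by the tool step_arm, never from a script. Its argument "motion" is a list of rows, each a list of 3 entries, a list of its own where there are three numbers: the shift along the world's x, y, z in m, then the turn, a rotation vector about the world's x, y, z in rad, then the opening in per cent of the stroke, from 0 (shut) to 100 (fully open). In form: [[[tx, ty, tz], [rx, ry, rz], claw], ...]. A call has 1 to 12 rows; each row shifts and turns the commanded pose from where the row before left it; what a row does not reach is not made up. A row lasts 1/8 s, in which the tool goes at most 62.5 mm and 10.7 degrees, less where a joint would pass 70% of its speed; a pose out of reach is approached as far as the arm can. A call with a gripper value outside its range is refused whole. The fingers move at their own pace and stop on an object; "newtons" is the grip in N (left out, the last holds). Time passes only in rows, so rows that do not move let the fingers close. It gives the time, the measured TCP pose, the force and the opening at its end, in the units of the state.
- manip.get_state(): the state, without advancing time (a new reading comes with each control period).
- snapshot(name): name is "scene" or "top" or "wrist"; returns the picture (480x640x3 uint8, blue, green, red); there is no depth.
- camera_params(name): a dict with "K" (3x3 intrinsics, pixels), "R" (3x3) and "t" (3): a world point X has camera coordinates R X + t. Camera axes: x right, y down, z forward; pixel columns grow to the right and rows downward; lengths in m; the calibration is good to about 2 mm. A picture is of the moment at which its call begins: read the wrist's pose just before it. camera_params takes no time and is no camera call; for the wrist camera it gives the pose at the moment of the call.
- ticket.finish_job(): hands the job in, once; it reports no verdict.
The state is a dict: "clock": time; "joint_positions": joint angles; "joint_vel": joint speeds; "effort": joint torques, N m; "position": TCP position; "ee_rot": TCP orientation; "force": force on the tool from outside, world axes, zero at the start; "moment": the same for the moment, N m; "finger_gap": opening from 0.0 (shut) to 1.0 (fully open).
Only numpy, scipy, OpenCV 4.12 (cv2) and the standard library are available. Lean on these libraries where they do the work, as an engineer would, in place of code of your own. Each camera call takes 0.05 s, during which the arm holds its last target. There are 200 camera calls.

## Working session

There is one attempt and no reset: what is moved stays moved. The work goes in short steps, Python scripts to look and compute and a tool call to move; the robot and the scene stay as the last step left them, time stands still between calls to the robot, and variables do not carry over. Pictures are saved under pics/ and viewed, about 8 in all and at most 12, crops included, and the job is handed in when it is done.

Besides the shell and the picture viewer there is one more tool, called as name(argument=value, ...) on one line, values as JSON. step_arm: Moves the arm, as the interface text tells. Its arguments: {"type":"object","properties":{"motion":{"type":"array"},"newtons":{"type":"number"}},"required":["motion"]}

```bash
mkdir -p pics; ls; python3 - <<'E'
from plant import manip, snapshot, camera_params
import cv2
s=manip.get_state();print(s, manip.tcp_to_grasp)
for n in("scene","top"):
    cv2.imwrite(f"pics/{n}0.png",snapshot(n));c=camera_params(n);print(n,c)
E
```

```text
pics
{'clock': 0.0, 'joint_positions': array([ 1.22638485e+00,  3.51228144e-01,  1.65243604e+00, -9.15653863e-06,
        1.13908057e+00, -8.46221368e-02]), 'joint_vel': array([-3.52602987e-04, -8.17701152e-04, -6.61111291e-04, -2.37870878e-03,
        5.36391479e-04,  6.68713004e-05]), 'effort': array([-1.42816531e-03, -4.97329473e+01, -2.85242182e+01,  6.98128715e-02,
        2.58055015e-02, -8.69314067e-05]), 'position': array([0.14115442, 0.5312204 , 0.21810132]), 'ee_rot': array([-3.14044398e+00, -8.90940994e-05,  2.88180710e+00]), 'force': array([0.33544189, 0.11207468, 0.01434846]), 'moment': array([-0.03959816,  0.00294041,  0.03560548]), 'finger_gap': 1.000340773505512} -0.0188
scene {'K': array([[500.52702191,   0.        , 321.39118072],
       [  0.        , 500.52702191, 236.34807666],
       [  0.        ,   0.        ,   1.        ]]), 'R': array([[ 0.82680302,  0.56222955,  0.01716686],
       [ 0.43512172, -0.61994415, -0.6529459 ],
       [-0.35646298,  0.54732731, -0.75720998]]), 't': array([-0.47124465, -0.15912416,  1.60226583])}
top {'K': array([[519.62193064,   0.        , 325.83256817],
       [  0.        , 519.62193064, 235.12665467],
       [  0.        ,   0.        ,   1.        ]]), 'R': array([[-0.0090345 , -0.99994866, -0.00458916],
       [-0.99902839,  0.00922396, -0.04309522],
       [ 0.04313533,  0.00419536, -0.99906043]]), 't': array([-0.01060569,  0.56781389,  1.57165812])}
```

View pics/scene0.png

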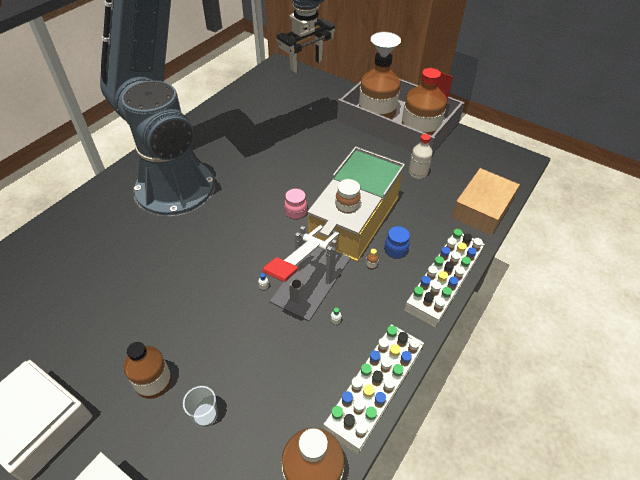

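View pics/top0.png

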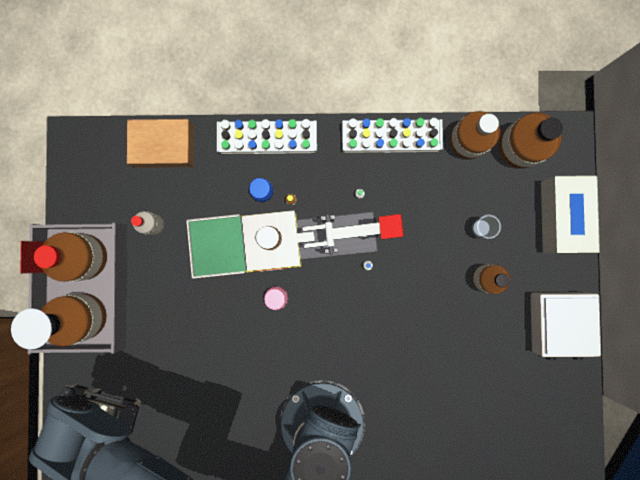

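The jar candidates in the top view are the amber jar with white lid at (268,237), which stands on the flap, the blue look-alike at (261,189) and the pink one at (276,298). I choose (268,237). The red paddle is at (391,226) and the deck at (217,246). Next is a close crop with measurements.

```bash
cat > h.py <<'E'
import numpy as np, cv2
from plant import manip, snapshot, camera_params
def bp(c,u,v,z):
    d=np.linalg.inv(c["K"])@[u,v,1]; d=c["R"].T@d; o=-c["R"].T@c["t"]
    return o+d*(z-o[2])/d[2]
def proj(c,X):
    p=c["K"]@(c["R"]@np.asarray(X)+c["t"]); return p[:2]/p[2]
E
python3 - <<'E'
from h import *
im=cv2.imread("pics/top0.png");c=camera_params("top")
hsv=cv2.cvtColor(im,cv2.COLOR_BGR2HSV)
def blob(m,x0,x1,y0,y1):
    k=np.zeros_like(m);k[y0:y1,x0:x1]=m[y0:y1,x0:x1]
    n,l,s,ce=cv2.connectedComponentsWithStats(k);i=1+np.argmax(s[1:,4])
    pts=np.argwhere(l==i)[:,::-1].astype(np.float32)
    return ce[i],s[i],cv2.minAreaRect(pts)
red=cv2.inRange(hsv,(0,150,80),(8,255,255))
gr=cv2.inRange(hsv,(55,80,40),(90,255,200))
r=blob(red,370,410,205,245);g=blob(gr,180,250,205,285)
print(r);print(g)
print("paddle",bp(c,*r[0],.22)); print("deckmid",bp(c,*g[2][0],.1265)); print([bp(c,*p,.1265).round(4) for p in cv2.boxPoints(g[2])])
cv2.imwrite("pics/crop1.png",cv2.resize(im[180:310,180:420],None,fx=3.3,fy=3.3,interpolation=cv2.INTER_CUBIC))
E
```

```text
(array([390.79263566, 226.03682171]), array([379, 214,  25,  25, 516], dtype=int32), ((390.8231201171875, 226.08462524414062), (22.94642448425293, 22.450286865234375), 82.87498474121094))
(array([216.96745027, 245.86256781]), array([ 189,  217,   57,   59, 2765], dtype=int32), ((216.89166259765625, 245.8188018798828), (53.845741271972656, 51.65211868286133), 84.14398956298828))
paddle [ 0.58122825 -0.18891348  0.22      ]
deckmid [0.53533727 0.29209887 0.1265    ]
[array([0.6045, 0.3728, 0.1265]), array([0.6181, 0.227 , 0.1265]), array([0.4665, 0.2118, 0.1265]), array([0.4529, 0.3569, 0.1265])]
```

View pics/crop1.png

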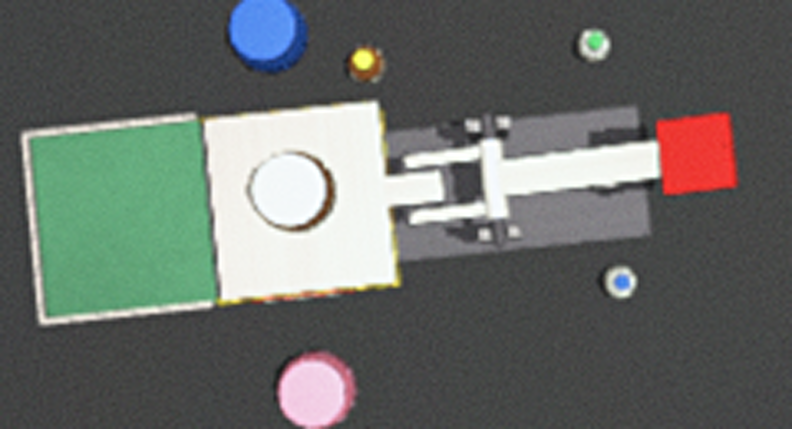

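```bash
python3 - <<'E'
from h import *
im=cv2.imread("pics/top0.png");c=camera_params("top")
# jar: lid centre by hand
for z in(.19,.198): print(bp(c,267.3,237.4,z))
o=np.array([.5603,.030]);yh=np.array([-.0944,.9955]);xh=np.array([.9955,.0944])
J=bp(c,267.3,237.4,.198)[:2]-o;print("jar chest",J@xh,J@yh)
# scene check: project chest points
cs=camera_params("scene")
for n,x,y,z in[("flapcorner",-.078,.035,.128),("hingeL",-.078,.187,.128),("deckfarR",.078,.335,.1365),("paddle",0,-.219,.22),("jartop",J@xh,J@yh,.198)]:
    P=np.r_[o+x*xh+y*yh,z];print(n,P.round(4),proj(cs,P).round(1),proj(c,P).round(1))
E
```

```text
[0.55532161 0.14193431 0.19      ]
[0.55500295 0.14099812 0.198     ]
jar chest 0.0052050104889651075 0.11099867394209804
flapcorner [0.4793 0.0575 0.128 ] [306.6 210.8] [299.9 264.9]
hingeL [0.465  0.2088 0.128 ] [332.7 177.9] [246.3 270.5]
deckfarR [0.6063 0.3709 0.1365] [402.6 164.1] [188.2 220.8]
paddle [ 0.581 -0.188  0.22 ] [280.1 266. ] [390.5 226.1]
jartop [0.555 0.141 0.198] [347.8 185.9] [267.3 237.4]
```

step_arm(motion=[[[0,0,0.04],[0,0,0],43],[[0,0,0.04],[0,0,0],43],[[0.021,-0.022,0],[0,0,-0.061],43],[[0.021,-0.022,0],[0,0,-0.061],43],[[0.021,-0.022,0],[0,0,-0.061],43],[[0.021,-0.022,0],[0,0,-0.061],43],[[0.021,-0.022,0],[0,0,-0.061],43],[[0.021,-0.022,0],[0,0,-0.061],43],[[0.021,-0.022,0],[0,0,-0.061],43],[[0.021,-0.022,0],[0,0,-0.061],43],[[0.021,-0.022,0],[0,0,-0.061],43],[[0.021,-0.022,0],[0,0,-0.061],43]])

```text
clock: 1.6
position: [0.3517, 0.3107, 0.2984]
ee_rot: [-3.141, -0.0, 2.27]
force: [-0.2, -0.2, 0.1]
finger_gap: 0.432
```

step_arm(motion=[[[0.021,-0.022,0],[0,0,-0.061],43],[[0.021,-0.022,0],[0,0,-0.061],43],[[0.021,-0.022,0],[0,0,-0.061],43],[[0.021,-0.022,0],[0,0,-0.061],43],[[0.021,-0.022,0],[0,0,-0.061],43],[[0.021,-0.022,0],[0,0,-0.061],43],[[0.021,-0.022,0],[0,0,-0.061],43],[[0.021,-0.022,0],[0,0,-0.061],43],[[0.021,-0.022,0],[0,0,-0.061],43],[[0.021,-0.027,0],[0,0,-0.061],43],[[0,0,0],[0,0,0],43],[[0,0,0],[0,0,0],43]])

```text
clock: 3.1
position: [0.5608, 0.0869, 0.2983]
ee_rot: [-3.141, -0.0, 1.663]
force: [0.0, 0.5, -0.5]
finger_gap: 0.43
```

step_arm(motion=[[[0,0,-0.03],[0,0,0],43],[[0,0,-0.03],[0,0,0],43],[[0,0,0],[0,0,0],43]])

```text
clock: 3.48
position: [0.5598, 0.0873, 0.2371]
ee_rot: [-3.138, -0.0, 1.663]
force: [0.7, -0.7, 0.9]
finger_gap: 0.428
```

```bash
python3 - <<'E'
from h import *
cv2.imwrite("pics/w1.png",snapshot("wrist"));c=camera_params("wrist")
for P in[(.555,.141,.198),(.56,.087,.128),(.555,.141,.128)]:print(proj(c,P))
E
```

```text
[315.78193211 171.49555734]
[315.69783325 235.50841933]
[315.71635295 155.7826614 ]
```

View pics/w1.png

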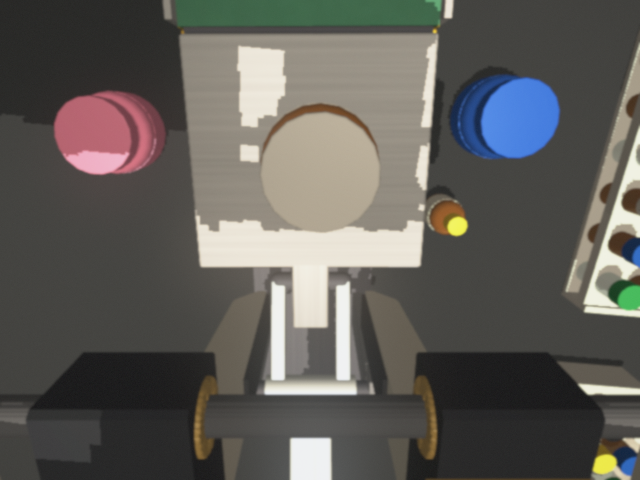

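The wrist view confirms the amber jar: its lid is at (320,168) against a predicted (316,171). The flap's free edge is at row 267 and there is room for the fingers in front of the jar. I'll descend, nest the fingers around the jar and push slowly.

step_arm(motion=[[[0.001,0,-0.03],[0,0,0],43],[[0,0,-0.03],[0,0,0],43],[[0,0,-0.025],[0,0,0],43],[[0,0,-0.01],[0,0,0],43],[[0,0,0],[0,0,0],43],[[-0.0004,0.004,0],[0,0,0],43],[[-0.0004,0.004,0],[0,0,0],43],[[-0.0004,0.004,0],[0,0,0],43],[[-0.0004,0.004,0],[0,0,0],43],[[-0.0004,0.004,0],[0,0,0],43],[[-0.0004,0.004,0],[0,0,0],43],[[-0.0004,0.004,0],[0,0,0],43]])

```text
clock: 5.03
position: [0.5595, 0.1147, 0.1437]
ee_rot: [3.142, 0.0, 1.662]
force: [0.9, -1.7, 0.4]
finger_gap: 0.431
```

step_arm(motion=[[[-0.0005,0.005,0],[0,0,0],43],[[-0.0005,0.005,0],[0,0,0],43],[[-0.0005,0.005,0],[0,0,0],43],[[-0.0005,0.005,0],[0,0,0],43],[[-0.0005,0.005,0],[0,0,0],43],[[-0.0005,0.005,0],[0,0,0],43],[[-0.0005,0.005,0],[0,0,0],43],[[-0.0005,0.005,0],[0,0,0],43]])

```text
clock: 6.02
position: [0.5554, 0.1549, 0.1436]
ee_rot: [-3.142, 0.0, 1.662]
force: [0.1, -1.9, 0.6]
finger_gap: 0.428
```

```bash
python3 - <<'E'
from h import *
cv2.imwrite("pics/s1.png",cv2.resize(snapshot("scene")[110:310,220:460],None,fx=3,fy=3));print(manip.get_state()["force"])
E
```

```text
[-0.55755664 -0.90404985  0.1370794 ]
```

View pics/s1.png

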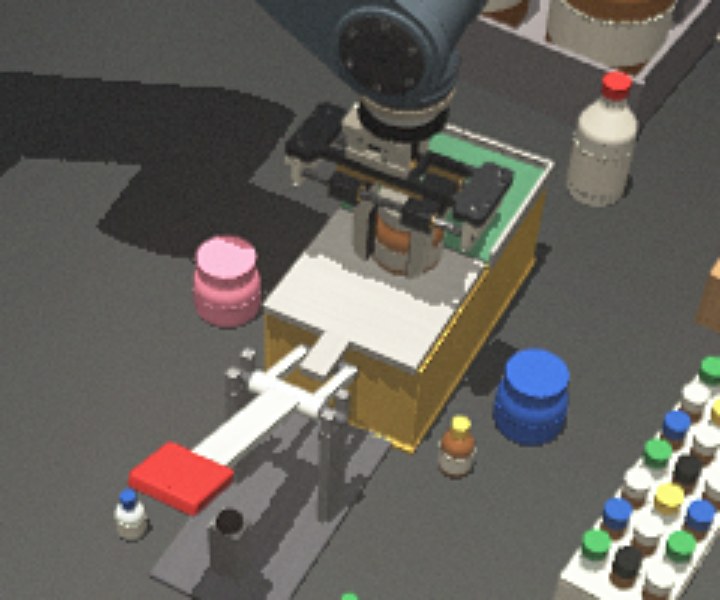

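The jar at (408,240) in the crop is upright and nested between the fingers, and everything else is in place. I'll keep pushing.

step_arm(motion=[[[-0.0005,0.005,0],[0,0,0],43],[[-0.0005,0.005,0],[0,0,0],43],[[-0.0005,0.005,0],[0,0,0],43],[[-0.0005,0.005,0],[0,0,0],43],[[-0.0005,0.005,0],[0,0,0],43],[[-0.0005,0.005,0],[0,0,0],43],[[-0.0005,0.005,0],[0,0,0],43],[[-0.0005,0.005,0],[0,0,0],43],[[-0.0005,0.005,0],[0,0,0],43],[[-0.0005,0.005,0],[0,0,0],43],[[-0.0005,0.005,0],[0,0,0],43],[[-0.0005,0.005,0],[0,0,0],43]])

```text
clock: 7.58
position: [0.5494, 0.2149, 0.1436]
ee_rot: [-3.142, -0.0, 1.662]
force: [-0.2, -1.8, -1.0]
finger_gap: 0.432
```

step_arm(motion=[[[-0.0005,0.005,0],[0,0,0],43],[[-0.0005,0.005,0],[0,0,0],43],[[-0.0005,0.005,0],[0,0,0],43],[[-0.0005,0.005,0],[0,0,0],43],[[-0.0005,0.005,0],[0,0,0],43],[[-0.0005,0.005,0],[0,0,0],43],[[-0.0004,0.004,0],[0,0,0],43],[[-0.0003,0.003,0],[0,0,0],43],[[0,0,0],[0,0,0],43]])

```text
clock: 8.7
position: [0.5457, 0.2518, 0.1437]
ee_rot: [3.141, -0.0, 1.662]
force: [1.0, -0.5, 0.1]
finger_gap: 0.429
```

Now I'll back straight off, rise and travel toward the paddle, keeping high.

step_arm(motion=[[[0.0005,-0.005,0],[0,0,0],43],[[0.001,-0.01,0],[0,0,0],43],[[0.002,-0.02,0],[0,0,0],43],[[0,0,0.03],[0,0,0],43],[[0,0,0.04],[0,0,0],43],[[0,0,0.04],[0,0,0],43],[[0,0,0.04],[0,0,0],0],[[0.003,-0.04,0],[0,0,0],0],[[0.003,-0.04,0],[0,0,0],0],[[0.003,-0.04,0],[0,0,0],0],[[0.003,-0.04,0],[0,0,0],0],[[0.003,-0.04,0],[0,0,0],0]])

```text
clock: 10.2
position: [0.5639, 0.014, 0.2937]
ee_rot: [3.142, 0.0, 1.661]
force: [-0.1, 0.1, -0.7]
finger_gap: 0.004
```

step_arm(motion=[[[0.003,-0.04,0],[0,0,0],0],[[0.003,-0.04,0],[0,0,0],0],[[0.003,-0.04,0],[0,0,0],0],[[0.003,-0.04,0],[0,0,0],0],[[0.005,-0.046,0],[0,0,0],0],[[0,0,0],[0,0,0],0],[[0,0,0],[0,0,0],0]])

```text
clock: 11.08
position: [0.5807, -0.1898, 0.2935]
ee_rot: [-3.141, -0.0, 1.661]
force: [-0.5, 0.2, -0.3]
finger_gap: 0.005
```

```bash
python3 - <<'E'
from h import *
a=snapshot("top")[170:320,170:420];b=snapshot("scene")[110:310,220:460]
cv2.imwrite("pics/ts2.png",np.vstack([cv2.resize(a,(500,300)),cv2.resize(b,(360*500//432,300*500//432)) if 0 else cv2.copyMakeBorder(cv2.resize(b,(360,300)),0,0,0,140,0)]))
E
```

```text
(no output)
```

View pics/ts2.png

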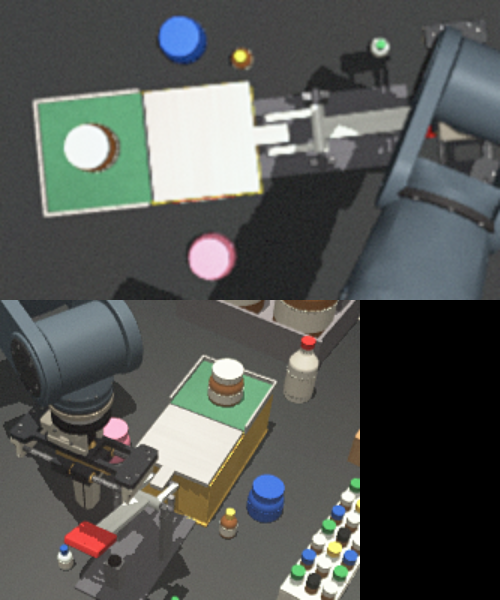

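The jar stands upright on the deck, clear of the rail and hinge, with its lid at (88,147) in the top crop. The flap is shut and empty, and the bystanders are unmoved. Now for the paddle.

step_arm(motion=[[[0,-0.001,-0.03],[0,0,0],0],[[0,0,-0.025],[0,0,0],0],[[0,0,-0.005],[0,0,0],0],[[0,0,-0.005],[0,0,0],0],[[0,0,-0.005],[0,0,0],0],[[0,0,-0.005],[0,0,0],0],[[0,-0.001,-0.005],[0,0,0],0]])

```text
clock: 12.05
position: [0.5819, -0.1919, 0.2145]
ee_rot: [3.139, 0.002, 1.662]
force: [0.8, -1.8, 5.2]
finger_gap: 0.004
```

step_arm(motion=[[[0,-0.003,-0.008],[0,0,0],0],[[0,-0.003,-0.008],[0,0,0],0],[[0.001,-0.002,-0.008],[0,0,0],0],[[0,-0.002,-0.008],[0,0,0],0],[[0,-0.001,-0.008],[0,0,0],0],[[0,0,-0.008],[0,0,0],0],[[0,0,-0.008],[0,0,0],0],[[0,0,-0.008],[0,0,0],0],[[0,0,-0.008],[0,0,0],0],[[0,0,-0.008],[0,0,0],0]])

```text
clock: 13.3
position: [0.5823, -0.2027, 0.1333]
ee_rot: [3.141, 0.001, 1.662]
force: [0.6, -3.7, 5.6]
finger_gap: 0.003
```

```bash
python3 - <<'E'
from h import *
b=snapshot("scene")[110:330,200:460]
cv2.imwrite("pics/s3.png",cv2.resize(b,None,fx=2.5,fy=2.5))
print(manip.get_state()["force"])
E
```

```text
[ 1.89152295 -3.08350996  3.16646992]
```

View pics/s3.png

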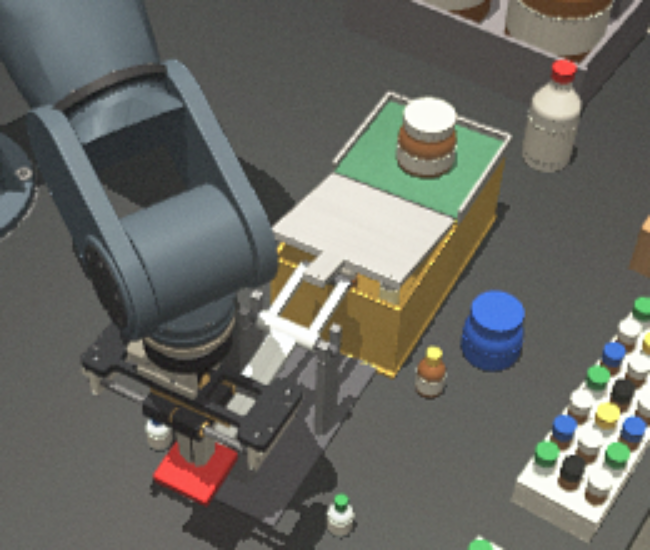

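step_arm(motion=[[[0,0,-0.008],[0,0,0],0],[[0,0.001,-0.008],[0,0,0],0],[[0,0.001,-0.008],[0,0,0],0],[[0,0.001,-0.008],[0,0,0],0],[[0,0.001,-0.006],[0,0,0],0],[[0,0,-0.004],[0,0,0],0],[[0,0,-0.003],[0,0,0],0]])

```text
clock: 14.22
position: [0.5819, -0.1976, 0.0882]
ee_rot: [-3.141, -0.002, 1.662]
force: [-0.4, 0.6, 5.9]
finger_gap: 0.005
```

step_arm(motion=[[[0,0,-0.002],[0,0,0],0],[[0,0,-0.002],[0,0,0],0]])

```text
clock: 14.48
position: [0.5819, -0.1976, 0.0843]
ee_rot: [-3.141, -0.001, 1.662]
force: [-0.3, 1.0, 6.3]
finger_gap: 0.003
```

step_arm(motion=[[[0,0,-0.002],[0,0,0],0],[[0,0,0],[0,0,0],0]])

```text
clock: 14.72
position: [0.5819, -0.1976, 0.0825]
ee_rot: [-3.141, -0.001, 1.662]
force: [-1.2, 0.2, 6.3]
finger_gap: 0.003
```

step_arm(motion=[[[0,0,-0.002],[0,0,0],0],[[0,0,0],[0,0,0],0]])

```text
clock: 14.98
position: [0.5822, -0.1978, 0.0815]
ee_rot: [-3.142, -0.001, 1.662]
force: [-2.8, 1.6, 15.0]
finger_gap: 0.008
```

step_arm(motion=[[[0,0,-0.001],[0,0,0],0],[[0,0,0],[0,0,0],0]])

```text
clock: 15.22
position: [0.5823, -0.1978, 0.0812]
ee_rot: [3.141, -0.001, 1.662]
force: [-6.3, 3.1, 22.7]
finger_gap: 0.005
```

The force jumped from 6 N to 23 N with almost no further travel, so the paddle is on its stop at about z 0.081. I'll hold for a few rows, then look.

step_arm(motion=[[[0,0,0],[0,0,0],0],[[0,0,0],[0,0,0],0],[[0,0,0],[0,0,0],0],[[0,0,0],[0,0,0],0]])

```text
clock: 15.72
position: [0.5823, -0.1978, 0.0812]
ee_rot: [3.141, -0.001, 1.662]
force: [-5.4, 2.8, 21.7]
finger_gap: 0.004
```

```bash
python3 - <<'E'
from h import *
b=snapshot("scene")[110:330,200:460];a=snapshot("top")[170:320,170:420]
cv2.imwrite("pics/s4.png",np.vstack([cv2.resize(b,(450,380)),cv2.copyMakeBorder(cv2.resize(a,(350,210)),0,0,0,100,0)]))
s=manip.get_state();print(s["force"],s["position"])
E
```

```text
[-5.83614081  3.60730909 21.41605162] [ 0.58235166 -0.19779336  0.08121308]
```

View pics/s4.png

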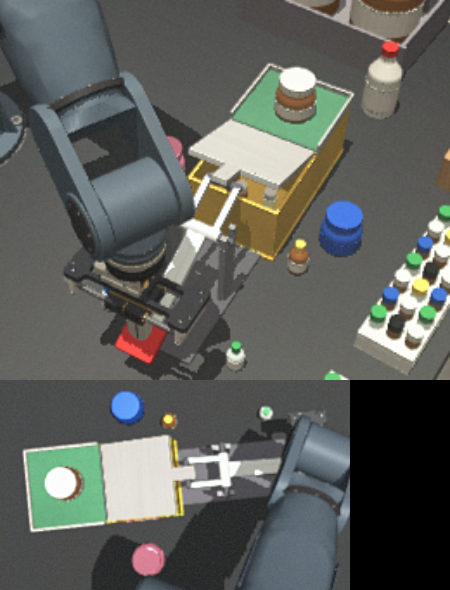

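The flap is raised, the axle is still in the cradle at (222,470), and the jar is upright on the deck at (62,484). I'm handing in.

```bash
python3 -c "
from plant import ticket;print(ticket.finish_job())"
```

```text
the job is handed in; nothing more can be done
None
```

I did the job as asked and handed it in at about 16 s, with the arm still holding the paddle on its stop.

- **Jar:** I slid the amber jar, nested between the part-open fingers, along the flap and over the hinge. It stands upright near the middle of the green deck, clear of the hinge and the rail.
- **Paddle:** I pressed it down with the shut fingers to its stop. The TCP was at z 0.081 m there, and the force rose from 6 N to about 22 N with no further travel.
- **Last pictures:** They show the flap raised, the axle still in the cradle and the jar in place. The visible bystanders look unmoved.
- **Not checked:** The small blue vial was hidden by the gripper in the last picture. It was last seen standing before the final press, and the gripper's body stayed well above it. I did not measure the flap's angle.
- **Disagreement:** None of the checks failed or disagreed.

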